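Register a sign blank in the laser engraver

TASK

Take the longest of the three wooden sign blanks out of the rack, lay it down flat on the desk and let go of it (do not turn it over inside the engraver, whose honeycomb bed dents). Then set it flat on the engraver's bed and push it snug against both steel stops, its long edge on the long stop and its end on the short one. Once it is let go there, shut the engraver's lid fully, and leave the other blanks and the things about the desk where they are.

Things in the scene. Friction and masses are not known exactly. Their poses are not given: they have to be found in the camera images.
- blank_long: Longest beech sign blank, a plain slab 180 x 56 x 18 mm, 0.09 to 0.18 kg. Origin at its centre; x along the 180 mm length, y through the 18 mm thickness, z along the 56 mm width. It starts on its long edge in one of the rack's three grooves (which one varies), z up, its top 64 mm above the desk. Standing so on the desk it topples flat once leaned past about 18 degrees.
- blank_medium: Bystander: the same slab but 135 mm long, standing in another groove of the rack; leave it there. Axes as the long one.
- blank_short: Bystander: the same slab but 100 mm long, standing in another groove; leave it there. Axes as the long one.
- rack: Fixed plywood rack 130 (x) x 180 (y) mm; origin at the centre of its underside. Three grooves, 20 mm wide, run along its x at y = -60, 0 and +60 mm; groove floor 8 mm, ridges 22 mm above the desk. The desk between rack and engraver is free, but for the tape roll at its near end and the stapler at its far end.
- engraver: Fixed desktop laser engraver, 340 (x) x 230 (y) x 95 mm high; origin at the centre of its underside; y points to its rear, where the lid is hinged. Walls 12 mm thick leave an open well 316 x 206 mm; its floor, the honeycomb bed, is 52 mm above the desk. Gantry beam parked along the -x wall (x -156 to -132 mm), laser head at its front end (x -156 to -120, y -93 to -47), tops 94 mm above the desk.
- stop_corner (a point): Inside corner of the two steel stops, on the bed surface, axes as the engraver's; x 125, y 65 mm from the engraver's centre. The long stop runs 200 mm to -x, working face at this y; the short stop runs 85 mm to -y, working face at this x. Both 8 mm high, 12 mm thick. A blank fully home lies with its centre 90 mm in -x, 28 mm in -y and 9 mm up from here.
- lid (a joint): Engraver lid angle: 0 shut, 1.57 upright, 1.85 at its stop; starts open at 1.45 to 1.7. A flat panel 340 mm wide, 234 mm from hinge to free edge, 12 mm thick (its outer, upper face lies 12 mm off the hinge line). The hinge is stiff: the lid stays wherever it is left, even nearly shut, and takes about 1 to 5 N at its edge to move.
- lid_edge (a point): Middle of the lid's free edge, on its outer (upper) face; a 10 mm finger lip, 110 mm wide, sticks out beyond it.
- lid_hinge (a point): Middle of the lid's hinge line, 95 mm above the desk at the top of the rear wall. The lid turns about the engraver's x axis here.
- stapler: Bystander: black stapler about 135 x 34 x 48 mm, origin at the centre of its underside.
- sanding_block: Bystander: cork sanding block 100 x 60 x 32 mm, origin at the centre of its underside.
- mug: Bystander: white mug, 80 mm across, 90 mm high, origin at the centre of its underside.
- tape_roll: Bystander: roll of paper tape lying flat, 104 mm across, 24 mm high, origin at the centre of its underside.
- glue_jar: Bystander: jar 60 mm across, 85 mm high, origin at the centre of its underside.
Mind the look-alikes: they are no part of the job. Leave any white look-alike of the rack alone.

How it is judged:
On the way, in this order (a step that is already met when the one before it is completed fails the run):
1. the longest blank lies flat on the desk, let go and at rest (height (world z) of blank_long below 0.013 m and angle between the y axis of blank_long and the z axis of engraver, either way round below 0.06 rad and contact force between the fingers and blank_long below 0.2 N and linear speed of blank_long below 0.02 m/s), for 0.2 s.
2. it lies flat on the engraver's bed, snug against both stops and let go, with the lid still open (x of blank_long in the frame of stop_corner between -0.0925 and -0.0882 m and y of blank_long in the frame of stop_corner between -0.0305 and -0.0262 m and z of blank_long in the frame of stop_corner below 0.012 m and angle between the x axis of blank_long and the x axis of engraver, either way round below 0.02 rad and angle between the y axis of blank_long and the z axis of engraver, either way round below 0.06 rad and contact force between the fingers and blank_long below 0.2 N and linear speed of blank_long below 0.01 m/s and value of joint lid above 0.9 rad), for 0.2 s.
At the end, for the whole second after the job is handed in: The longest blank lies flat on the engraver's bed, its long edge within about 2 mm of the long stop and its end within about 2 mm of the short stop, square to them within 0.02 rad, at rest and let go; the lid is shut (within 0.03 rad) (x of blank_long in the frame of stop_corner between -0.0925 and -0.0882 m and y of blank_long in the frame of stop_corner between -0.0305 and -0.0262 m and z of blank_long in the frame of stop_corner below 0.012 m and angle between the x axis of blank_long and the x axis of engraver, either way round below 0.02 rad and angle between the y axis of blank_long and the z axis of engraver, either way round below 0.06 rad and contact force between the fingers and blank_long below 0.2 N and linear speed of blank_long below 0.01 m/s and value of joint lid below 0.03 rad); the robot touches nothing.
It fails at once if the longest blank is on edge or tipped over inside the engraver's well (x of blank_long in the frame of engraver between -0.158 and 0.158 m and y of blank_long in the frame of engraver between -0.103 and 0.103 m and z of blank_long in the frame of engraver below 0.11 m and angle between the y axis of blank_long and the z axis of engraver, either way round above 0.5 rad).
It fails at once if another blank or a bystander is moved by more than 30 mm (distance of any of blank_medium, blank_short, stapler, sanding_block, mug, tape_roll, glue_jar from where it was at the start of the episode above 0.03 m).
It also fails if it takes over 69 s, if anything falls off the work surface, if the arm or the gripper's body presses on something with over 40 N, if the wrist force passes 120 N, or if a joint passes its speed limit or range.

ROBOT

A 6-joint arm with a two-finger parallel gripper is mounted at the origin on the work surface. World frame = base frame: x ahead of the robot, y to its left, z up, the work surface at z = 0. Lengths are in m, angles in rad, forces in N, time in s.
With the tool pointing down it reaches from about 0.225 to 0.875 m from the base axis. Payload 3.4 kg.
Tool frame: the origin (TCP) lies between the finger pads; the fingertips stand 25 mm ahead of it and the grasp point (between the pads) lies 6 mm ahead of it; z points along the fingers, y is the line along which they close (so a half turn about z gives the same grasp; the last joint's range is limited). The gripper opens to 85 mm and grips with 20 to 120 N. Pads are 22 mm wide; open, the fingers measure 114 mm over their backs; the gripper's body (76 mm by 85 mm) begins 54 mm behind the grasp point. The pads swing forward as they close: fully open they stand 13 mm farther back than shut.
Start: joints at [-1.283, 0.276, 1.505, -0, 1.361, -0.121], TCP at [0.229, -0.528, 0.256] pointing down, gripper open.
Joint ranges: [-2.89, 2.89], [-0.75, 2.08], [0.22, 2.7], [-1.18, 4.32], [0.11, 2.71], [-2.7, 2.7]. Speed limits (rad/s): [2.57, 2.57, 3.14, 3.14, 3.14, 3.14].

INTERFACE

Orientations are given as a unit quaternion [w, x, y, z].
In Python, from rig import manip, cams, ticket gives the robot as it stands.
- The arm moves only by the tool step_arm, never from a script. Its argument "increments" is a list of rows, each an object with "dp": the shift along the world's x, y, z each as a share of 0.2 m, from -1 to 1, a list of three; "yaw": the turn about the world's z as a share of 0.15 rad, from -1 to 1; "grip": the opening, from 0 (shut) to 1 (fully open). In form: [{"dp": [tx, ty, tz], "yaw": yaw, "grip": grip}, ...]. A call has 1 to 5 rows; each row shifts and turns the commanded pose from where the row before left it; what a row does not reach is not made up. A row lasts 1/8 s, in which the tool goes at most 62.5 mm and 10.7 degrees, less where a joint would pass 70% of its speed; a pose out of reach is approached as far as the arm can. A call with a number of a shift or a turn outside -1 to 1 is refused whole. A call with a gripper value outside its range is refused whole. The fingers move at their own pace and stop on an object; "squeeze" is the grip in N (left out, the last holds). Time passes only in rows, so rows that do not move let the fingers close. It gives the time, the measured TCP pose, the force, the opening and the grip force at its end, in the units of the state.
- manip.get_state(): the state, without advancing time (a new reading comes with each control period).
- cams.get_image(name): name is "scene" or "side" or "wrist"; returns the picture (384x512x3 uint8, blue, green, red); there is no depth.
- cams.get_calibration(name): a dict with "fx", "fy", "cx", "cy" (pixels), "extrinsics" (4x4, takes a point from camera to world coordinates). Camera axes: x right, y up, looking along -z (the intrinsics and any distortion apply to the point x, -y, -z); pixel columns grow to the right and rows downward; lengths in m; the calibration is good to about 2 mm. A picture is of the moment at which its call begins: read the wrist's pose just before it. get_calibration takes no time and is no camera call; for the wrist camera it gives the pose at the moment of the call.
- ticket.sign_off(): hands the job in; it is judged then, once.
The state is a dict: "clock": time; "qpos": joint angles; "qd": joint speeds; "effort": joint torques, N m; "position": TCP position; "ee_rot": TCP orientation; "contact_force": force on the tool from outside, world axes, zero at the start; "moment": the same for the moment, N m; "width": finger opening in m; "gripper_force": force on a finger pad.
Only numpy, scipy, OpenCV 4.12 (cv2) and the standard library are available. Lean on these libraries where they do the work, as an engineer would, in place of code of your own. Each camera call takes 0.05 s, during which the arm holds its last target. There are 200 camera calls.

## Working session

There is one attempt and no reset: what is moved stays moved. The work goes in short steps, Python scripts to look and compute and a tool call to move; the robot and the scene stay as the last step left them, time stands still between calls to the robot, and variables do not carry over. Pictures are saved under pics/ and viewed, at most 10 in all, crops included, and the job is handed in when it is done.

Besides the shell and the picture viewer there is one more tool, called after "Call:" as name([rows], argument=value, ...), one row to a line, values as JSON. step_arm: Moves the arm, as the interface text tells. Shift numbers are shares of 0.2 m and turn numbers shares of 0.15 rad, none past 1 either way. Its arguments: {"type":"object","properties":{"increments":{"type":"array"},"squeeze":{"type":"number"}},"required":["increments"]}

```bash
mkdir -p pics; cat > h.py <<'E'
import sys; sys.path.insert(0,'.')
import numpy as np, cv2
from rig import manip, cams, ticket
def ray(c,u,v):
    E=np.array(c["extrinsics"]); d=E[:3,:3]@np.array([(u-c["cx"])/c["fx"],-(v-c["cy"])/c["fy"],-1.]); return E[:3,3],d
def onz(c,u,v,z):
    o,d=ray(c,u,v); return o+d*(z-o[2])/d[2]
def tri(c1,p1,c2,p2):
    o1,d1=ray(c1,*p1);o2,d2=ray(c2,*p2)
    t=np.linalg.lstsq(np.c_[d1,-d2],o2-o1,rcond=None)[0]
    a,b=o1+t[0]*d1,o2+t[1]*d2
    return (a+b)/2,np.linalg.norm(a-b)
def proj(c,P):
    E=np.array(c["extrinsics"]); q=E[:3,:3].T@(np.array(P)-E[:3,3]); return c["cx"]+c["fx"]*q[0]/-q[2], c["cy"]-c["fy"]*q[1]/-q[2]
E
python3 - <<'E'
from h import *
ims=[]
for n in("scene","side","wrist"):
    c=cams.get_calibration(n);im=cams.get_image(n);cv2.imwrite(f"pics/{n}0.png",im);ims.append(im)
    print(n,{k:c[k] for k in c if k!="extrinsics"},np.round(c["extrinsics"],3).tolist())
s=manip.get_state();print(s["clock"],s["position"],s["ee_rot"],s["width"])
cv2.imwrite("pics/s0.png",cv2.resize(ims[0],(800,600)));cv2.imwrite("pics/d0.png",cv2.resize(ims[1],(800,600)))
E
```

```text
scene {'fx': 447.0856860739187, 'fy': 447.0856860739187, 'cx': 260.725877983094, 'cy': 196.04710920221817} [[0.699, -0.534, 0.475, 1.218], [0.715, 0.507, -0.482, -0.672], [0.016, 0.677, 0.736, 1.164], [0.0, 0.0, 0.0, 1.0]]
side {'fx': 451.03488093487147, 'fy': 451.03488093487147, 'cx': 259.20015416769746, 'cy': 187.5816866567561} [[-0.752, 0.403, -0.523, -0.213], [-0.66, -0.448, 0.603, 0.835], [0.009, 0.798, 0.602, 0.891], [0.0, 0.0, 0.0, 1.0]]
wrist {'fx': 325.6181167176368, 'fy': 325.6181167176368, 'cx': 251.21847491104103, 'cy': 191.70640826712557} [[0.397, 0.875, 0.276, 0.299], [-0.918, 0.379, 0.118, -0.497], [-0.002, -0.3, 0.954, 0.374], [0.0, 0.0, 0.0, 1.0]]
0.15 [ 0.22846743 -0.52727818  0.25561668] [-7.12372134e-04  9.79188352e-01  2.02952360e-01 -5.14598840e-05] 0.0852256211813733
```

```bash
ls; ls pics
```

```text
h.py
pics
d0.png
s0.png
scene0.png
side0.png
wrist0.png
```

View pics/s0.png

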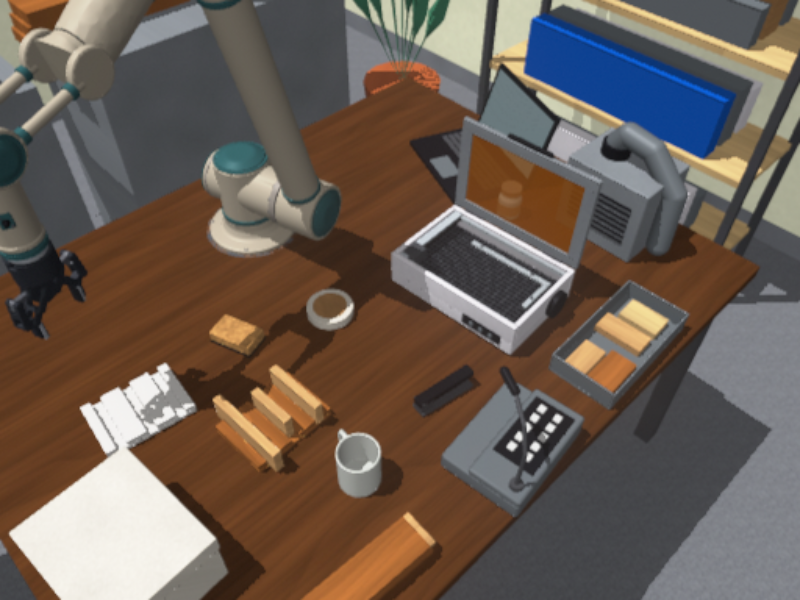

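View pics/d0.png

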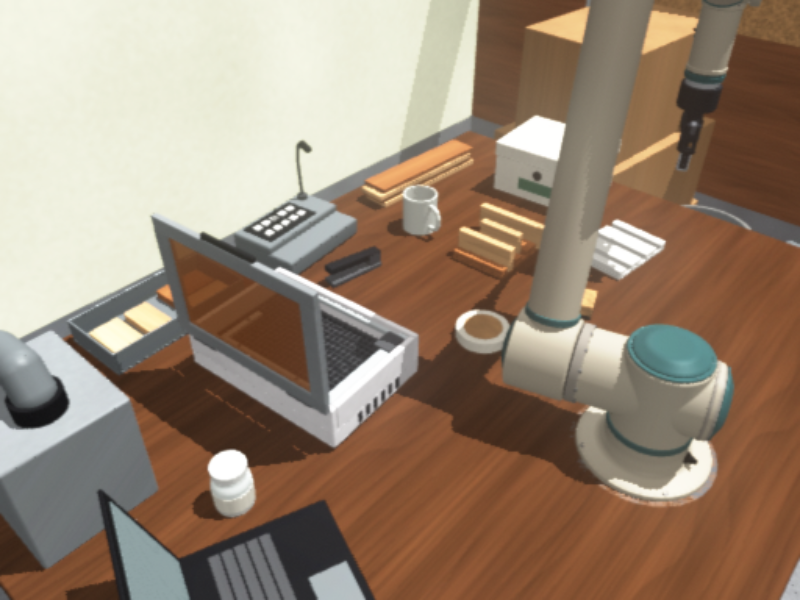

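The scene view (800x600) shows the rack at about (270,415) with three tan blanks. The leftmost looks longest, from (215,400) to (285,465). The engraver is at (490,270) with its lid up, the tape roll at (330,308), the stapler at (445,390) and the white look-alike rack at (140,405). The side view has the engraver at (300,340) and the rack at (500,240). I'll enlarge both to pick corners.

```bash
python3 - <<'E'
import cv2,numpy as np
s=cv2.imread("pics/scene0.png");d=cv2.imread("pics/side0.png")
def cr(im,x,y,w,h): return cv2.resize(im[y:y+h,x:x+w],(400,300),interpolation=cv2.INTER_CUBIC)
# scene rack (130,225) 88x66 ; scene engr(245,70)140x105... 
a=cr(s,130,228,88,66);b=cr(s,245,120,136,102);c=cr(d,275,120,88,66);e=cr(d,90,130,184,138)
cv2.imwrite("pics/c1.png",np.vstack([np.hstack([a,b]),np.hstack([c,e])]))
E
```

```text
(no output)
```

View pics/c1.png

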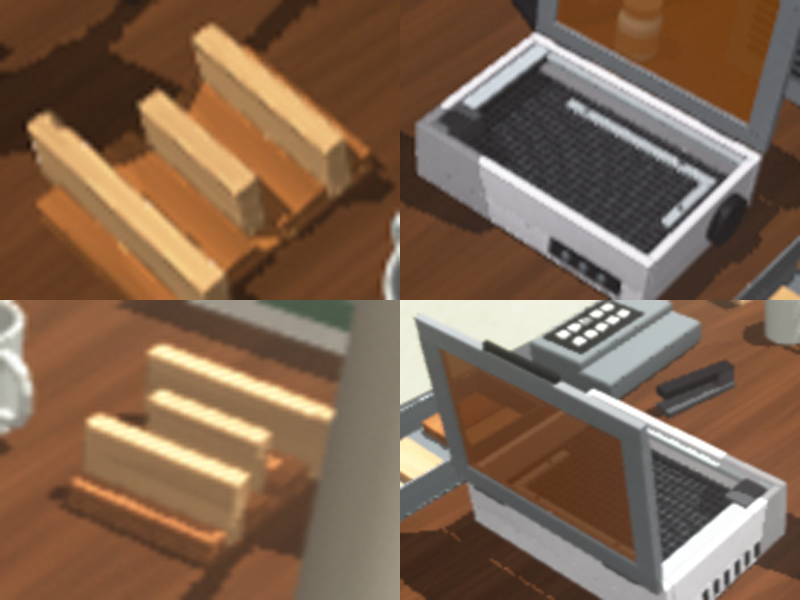

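The close-ups show the long blank in the outermost groove. In the scene image (512 px) its top runs from (140,255) to (178,290), and the medium one from (176,235) to (204,260). The engraver rim corners are near (292,132), (251,163), (329,211) and (367,173), and the stop corner near (348,184).

```bash
python3 - <<'E'
from h import *
c=cams.get_calibration("scene");d=cams.get_calibration("side")
f=lambda n,a,z:print(n,np.round(onz(c,*a,z),4))
for n,a in(("L0",(139.9,254.8)),("L1",(177.7,289.8)),("M0",(175.8,234.6)),("M1",(204.1,260.3)),("S0",(164.5,249.7)),("S1",(184,269))):f(n,a,.064)
print("tri L1",tri(c,(177.7,289.8),d,(309.1,130.6-.0)))
print("tri M1",tri(c,(204.1,260.3),d,(275+.22*92,120+.22*120)))
for n,a in(("RL",(291.9,131.9)),("FL",(250.8,163.2)),("FR",(329.3,211.1)),("RR",(367.4,173.4))):f(n,a,.095)
f("corner",(348,183.6),.06)
for n,a in(("tape",(330,308)),("stapA",(418,408)),("stapB",(472,375)),("cork",(238,333)),("mug",(358,445))): f(n,(a[0]*.64,a[1]*.64),.02)
# side front-left rim (787,487)-> 
print("side rim FL",onz(d,90+387*.46,130+187*.46,.095))
E
```

```text
L0 [ 0.4307 -0.3775  0.064 ]
L1 [ 0.6029 -0.3688  0.064 ]
M0 [ 0.4434 -0.2549  0.064 ]
M1 [ 0.5772 -0.2526  0.064 ]
S0 [ 0.4659 -0.3139  0.064 ]
S1 [ 0.5605 -0.3139  0.064 ]
tri L1 (array([ 0.59940568, -0.37134351,  0.06426415]), np.float64(0.008432902003460604))
tri M1 (array([ 0.57265087, -0.25419761,  0.06187516]), np.float64(0.008044355412587682))
RL [0.3755 0.341  0.095 ]
FL [0.3936 0.1114 0.095 ]
FR [0.7239 0.1399 0.095 ]
RR [0.7048 0.3667 0.095 ]
corner [0.6719 0.3106 0.06  ]
tape [ 0.3656 -0.0509  0.02  ]
stapA [ 0.6881 -0.0975  0.02  ]
stapB [0.7073 0.0394 0.02  ]
cork [ 0.2859 -0.24    0.02  ]
mug [ 0.6691 -0.2379  0.02  ]
side rim FL [0.37609225 0.11778394 0.095     ]
```

Call:
step_arm([
  {"dp": [0.18, 0.097, -0.05], "yaw": -0.33, "grip": 0.53},
  {"dp": [0.18, 0.097, -0.05], "yaw": -0.33, "grip": 0.53},
  {"dp": [0.18, 0.097, -0.05], "yaw": -0.33, "grip": 0.53},
  {"dp": [0.18, 0.097, -0.05], "yaw": -0.33, "grip": 0.53},
  {"dp": [0.18, 0.097, -0.05], "yaw": -0.33, "grip": 0.53},
])

```text
clock: 0.78
position: [0.4095, -0.4298, 0.2057]
ee_rot: [-0.0, 0.997, 0.08, -0.0]
contact_force: [0.5, -0.2, -0.3]
width: 0.0454
gripper_force: 0.0
```

Call:
step_arm([
  {"dp": [0.18, 0.097, -0.05], "yaw": -0.33, "grip": 0.53},
  {"dp": [0.18, 0.097, -0.05], "yaw": -0.33, "grip": 0.53},
  {"dp": [0.18, 0.097, -0.05], "yaw": -0.33, "grip": 0.53},
  {"dp": [0, 0, 0], "yaw": 0, "grip": 0.53},
])

```text
clock: 1.27
position: [0.5183, -0.3704, 0.1748]
ee_rot: [-0.001, 1.0, 0.008, -0.001]
contact_force: [-0.1, -0.3, 0.1]
width: 0.0452
gripper_force: 0.0
```

```bash
python3 - <<'E'
from h import *
s=manip.get_state();c=cams.get_calibration("wrist");im=cams.get_image("wrist");cv2.imwrite("pics/w1.png",im)
np.save("w1.npy",c,allow_pickle=True)
print(s["clock"],s["position"],s["ee_rot"],s["width"],np.round(c["extrinsics"],3).tolist())
E
```

```text
1.275 [ 0.51830475 -0.37036002  0.17475403] [-1.03552701e-03  9.99966055e-01  8.15649758e-03 -5.37037985e-04] 0.04515765682685147 [[0.016, 0.953, 0.302, 0.595], [-1.0, 0.016, 0.003, -0.37], [-0.002, -0.302, 0.953, 0.293], [0.0, 0.0, 0.0, 1.0]]
```

View pics/w1.png

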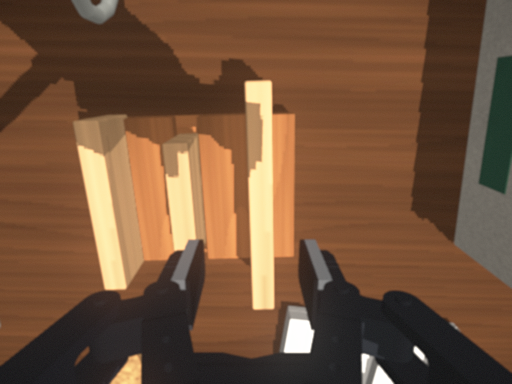

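The wrist view shows the long blank centred under the gripper, its top going from (258,81) to (263,308). The short and medium blanks are to the left. The fingers sit at about x=190 and x=312 and straddle only the long blank.

```bash
python3 - <<'E'
from h import *
c=np.load("w1.npy",allow_pickle=True).item();s=cams.get_calibration("scene")
for p in((258.5,81),(263,308.5),(235,90),(120,116)): print(onz(c,*p,.064))
print(tri(c,(258.5,81),s,(177.7,289.8)),tri(c,(263,308.5),s,(139.9,254.8)))
E
```

```text
[ 0.60045687 -0.3740475   0.064     ]
[ 0.42098301 -0.38183162  0.064     ]
[ 0.59447721 -0.35837106  0.064     ]
[ 0.5761293  -0.27914932  0.064     ]
(array([ 0.60174949, -0.37147336,  0.06433434]), np.float64(0.005756168507620503)) (array([ 0.43891089, -0.38119055,  0.08162177]), np.float64(0.00725178987415748))
```

Call:
step_arm([
  {"dp": [-0.03, -0.037, 0], "yaw": 0.18, "grip": 0.53},
  {"dp": [0, 0, -0.2], "yaw": 0, "grip": 0.53},
  {"dp": [0, 0, -0.2], "yaw": 0, "grip": 0.53},
  {"dp": [0, 0, -0.175], "yaw": 0, "grip": 0.53},
  {"dp": [0, 0, 0], "yaw": 0, "grip": 0.53},
])

```text
clock: 1.95
position: [0.5078, -0.3791, 0.0589]
ee_rot: [-0.002, 1.0, 0.019, -0.003]
contact_force: [-0.3, 0.5, 0.6]
width: 0.0449
gripper_force: 0.0
```

Call:
step_arm([
  {"dp": [0, 0, 0], "yaw": 0, "grip": 0.1},
  {"dp": [0, 0, 0], "yaw": 0, "grip": 0.1},
  {"dp": [0, 0, 0], "yaw": 0, "grip": 0.1},
  {"dp": [0, 0, 0], "yaw": 0, "grip": 0.1},
], squeeze=40)

```text
clock: 2.45
position: [0.5109, -0.3788, 0.0629]
ee_rot: [-0.0, 1.0, 0.02, 0.0]
contact_force: [-0.6, 4.3, 4.3]
width: 0.0174
gripper_force: 39.4
```

Call:
step_arm([
  {"dp": [0, 0, 0.1], "yaw": 0, "grip": 0.1},
  {"dp": [0, 0, 0.2], "yaw": 0, "grip": 0.1},
  {"dp": [0, 0, 0.2], "yaw": 0, "grip": 0.1},
  {"dp": [0, 0.1, 0.05], "yaw": 0, "grip": 0.1},
  {"dp": [0.02, 0.2, 0], "yaw": 0, "grip": 0.1},
])

```text
clock: 3.08
position: [0.5148, -0.3203, 0.1723]
ee_rot: [0.001, 1.0, 0.019, 0.001]
contact_force: [0.1, 1.4, -1.5]
width: 0.0174
gripper_force: 39.0
```

Call:
step_arm([
  {"dp": [0.02, 0.24, 0], "yaw": 0, "grip": 0.1},
  {"dp": [0.02, 0.24, 0], "yaw": 0, "grip": 0.1},
  {"dp": [0.02, 0.24, 0], "yaw": 0, "grip": 0.1},
  {"dp": [0.02, 0.24, 0], "yaw": 0, "grip": 0.1},
  {"dp": [0, 0.13, 0], "yaw": 0, "grip": 0.1},
])

```text
clock: 3.7
position: [0.5294, -0.0986, 0.1706]
ee_rot: [-0.0, 1.0, 0.021, -0.001]
contact_force: [0.0, -1.1, -0.8]
width: 0.0175
gripper_force: 39.0
```

Call:
step_arm([
  {"dp": [0, 0, -0.2], "yaw": 0, "grip": 0.1},
  {"dp": [0, 0, -0.2], "yaw": 0, "grip": 0.1},
  {"dp": [0, 0, -0.13], "yaw": 0, "grip": 0.1},
  {"dp": [0, 0, 0], "yaw": 0, "grip": 0.1},
])

```text
clock: 4.2
position: [0.5279, -0.1005, 0.063]
ee_rot: [-0.001, 1.0, 0.02, -0.003]
contact_force: [0.7, -0.0, 0.1]
width: 0.0174
gripper_force: 39.0
```

Bottom should be about 8 mm above the desk. I'll lower slowly until there is contact.

Call:
step_arm([
  {"dp": [0, 0, -0.025], "yaw": 0, "grip": 0.1},
  {"dp": [0, 0, -0.01], "yaw": 0, "grip": 0.1},
  {"dp": [0, 0, 0], "yaw": 0, "grip": 0.1},
])

```text
clock: 4.58
position: [0.5309, -0.102, 0.059]
ee_rot: [0.0, 1.0, 0.02, 0.001]
contact_force: [-0.3, 0.1, -0.2]
width: 0.0175
gripper_force: 39.0
```

Call:
step_arm([
  {"dp": [0, 0, -0.015], "yaw": 0, "grip": 0.1},
  {"dp": [0, 0, 0], "yaw": 0, "grip": 0.1},
])

```text
clock: 4.82
position: [0.5305, -0.1019, 0.0553]
ee_rot: [0.0, 1.0, 0.02, -0.0]
contact_force: [0.3, -0.9, -1.3]
width: 0.0174
gripper_force: 39.0
```

Call:
step_arm([
  {"dp": [0, 0, -0.01], "yaw": 0, "grip": 0.1},
  {"dp": [0, 0, 0], "yaw": 0, "grip": 0.1},
])

```text
clock: 5.08
position: [0.5306, -0.1018, 0.0548]
ee_rot: [0.0, 1.0, 0.02, 0.0]
contact_force: [-2.7, 2.1, 9.9]
width: 0.0174
gripper_force: 40.3
```

Call:
step_arm([
  {"dp": [0, 0, 0], "yaw": 0, "grip": 0.5},
  {"dp": [0, 0, 0], "yaw": 0, "grip": 0.5},
  {"dp": [0, 0, 0], "yaw": 0, "grip": 0.5},
  {"dp": [0, 0, 0.1], "yaw": 0, "grip": 0.5},
  {"dp": [0, 0, 0.2], "yaw": 0, "grip": 0.5},
])

```text
clock: 5.7
position: [0.5292, -0.1015, 0.1122]
ee_rot: [-0.001, 1.0, 0.02, -0.002]
contact_force: [1.3, 0.1, -0.3]
width: 0.0429
gripper_force: 0.0
```

Call:
step_arm([
  {"dp": [0, 0, 0.05], "yaw": 0, "grip": 0},
  {"dp": [0, -0.24, 0], "yaw": 0, "grip": 0},
  {"dp": [0, 0, 0], "yaw": 0, "grip": 0},
  {"dp": [0, 0, -0.2], "yaw": 0, "grip": 0},
  {"dp": [0, 0, -0.06], "yaw": 0, "grip": 0},
])

```text
clock: 6.32
position: [0.5283, -0.1486, 0.0687]
ee_rot: [-0.001, 1.0, 0.02, -0.003]
contact_force: [-0.5, 1.0, -0.0]
width: -0.0003
gripper_force: 0.0
```

```bash
python3 - <<'E'
from h import *
s=manip.get_state();im=cams.get_image("scene");cv2.imwrite("pics/s2.png",im);d=cams.get_image("side");cv2.imwrite("pics/d2.png",d)
a=cv2.resize(im[130:290,130:380],(500,320));b=cv2.resize(d[60:260,150:420],(432,320))
cv2.imwrite("pics/c2.png",cv2.resize(np.hstack([a,b]),(800,275)))
print(s["clock"],s["position"],s["width"])
E
```

```text
6.325 [ 0.52828737 -0.14858373  0.06870402] -0.0002694179821696101
```

View pics/c2.png

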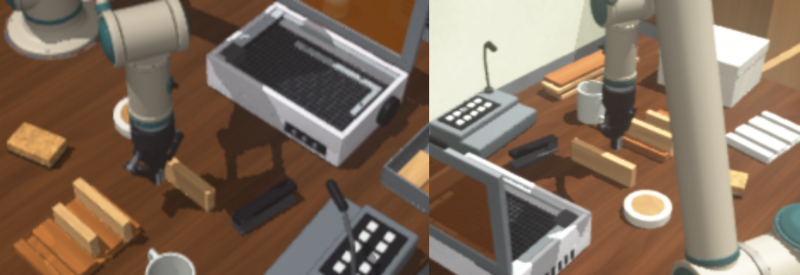

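The blank stands on edge on the desk, with the shut fingers behind it on the -y side. I'll push the top gently toward +y.

Call:
step_arm([
  {"dp": [0, 0.06, 0], "yaw": 0, "grip": 0},
  {"dp": [0, 0.05, 0], "yaw": 0, "grip": 0},
  {"dp": [0, 0.05, 0], "yaw": 0, "grip": 0},
  {"dp": [0, 0.05, 0], "yaw": 0, "grip": 0},
  {"dp": [0, 0.05, 0], "yaw": 0, "grip": 0},
])

```text
clock: 7.05
position: [0.5306, -0.097, 0.0715]
ee_rot: [0.0, 1.0, 0.02, 0.0]
contact_force: [-0.2, 0.8, -0.1]
width: -0.0001
gripper_force: 0.0
```

Call:
step_arm([
  {"dp": [0, 0.05, 0], "yaw": 0, "grip": 0},
  {"dp": [0, 0.05, 0.01], "yaw": 0, "grip": 0},
  {"dp": [0, 0, 0.05], "yaw": 0, "grip": 0},
  {"dp": [-0.1, -0.1, 0.2], "yaw": 0, "grip": 0.95},
  {"dp": [-0.1, 0.1, 0.3], "yaw": 0, "grip": 0.95},
])

```text
clock: 7.68
position: [0.4911, -0.0806, 0.1804]
ee_rot: [0.0, 1.0, 0.019, -0.001]
contact_force: [0.9, 0.5, 0.6]
width: 0.0356
gripper_force: 0.0
```

```bash
python3 - <<'E'
from h import *
s=manip.get_state();c=cams.get_calibration("wrist");im=cams.get_image("wrist");cv2.imwrite("pics/w3.png",im);np.save("w3.npy",c,allow_pickle=True)
cv2.imwrite("pics/s3.png",cams.get_image("scene"))
print(s["clock"],s["position"],s["ee_rot"],s["width"])
E
```

```text
7.675 [ 0.49109528 -0.08062131  0.18044436] [ 2.66841996e-04  9.99827014e-01  1.85665919e-02 -1.07360368e-03] 0.035563838335532075
```

View pics/w3.png

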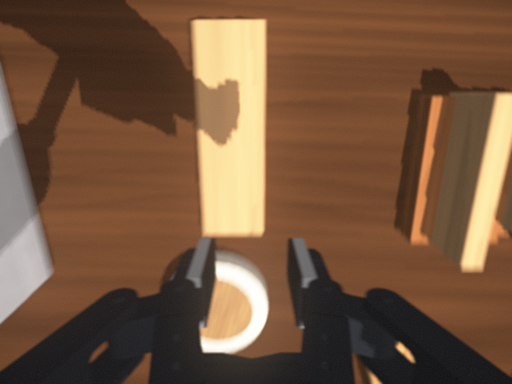

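The blank lies flat, with corners at (191,19), (266,18), (265,236) and (202,237). I'll measure it, and check the height using the scene picture.

```bash
python3 - <<'E'
from h import *
c=np.load("w3.npy",allow_pickle=True).item();k=cams.get_calibration("scene")
P=np.array([onz(c,*p,.018) for p in((191.5,19),(266.5,18.5),(265,236),(202,237))]);print(P,P.mean(0))
m=(P[0]+P[1]-P[2]-P[3])/2;print(np.hypot(*m[:2]),np.arctan2(m[1],m[0]))
im=cv2.imread("pics/s3.png")
hsv=cv2.cvtColor(im,cv2.COLOR_BGR2HSV)
m=cv2.inRange(hsv,(10,60,120),(28,200,255));m[:190]=0;m[280:]=0;m[:,:225]=0;m[:,300:]=0
ct=max(cv2.findContours(m,0,2)[0],key=cv2.contourArea);print(cv2.contourArea(ct))
for z in(.009,.018,.027):print(z,[np.round(proj(k,[*p[:2],z])) .tolist() for p in P])
print(cv2.approxPolyDP(ct,3,True)[:,0].tolist())
E
```

```text
[[ 0.61782911 -0.03009224  0.018     ]
 [ 0.62030865 -0.08816414  0.018     ]
 [ 0.43569441 -0.09612971  0.018     ]
 [ 0.43248546 -0.03653556  0.018     ]] [ 0.52657941 -0.06273041  0.018     ]
0.18511919064702623 0.03892769908442592
758.0
0.009 [[267.0, 238.0], [254.0, 248.0], [215.0, 217.0], [227.0, 208.0]]
0.018 [[267.0, 236.0], [254.0, 247.0], [214.0, 216.0], [227.0, 206.0]]
0.027 [[267.0, 234.0], [254.0, 245.0], [214.0, 214.0], [227.0, 204.0]]
[[226, 208], [225, 226], [255, 249], [267, 236]]
```

Call:
step_arm([
  {"dp": [0.09, 0.045, 0], "yaw": 0, "grip": 1},
  {"dp": [0.09, 0.045, 0], "yaw": 0, "grip": 1},
  {"dp": [0, 0, -0.2], "yaw": 0, "grip": 1},
  {"dp": [0, 0, -0.2], "yaw": 0, "grip": 1},
  {"dp": [0, 0, -0.2], "yaw": 0, "grip": 1},
])

```text
clock: 8.4
position: [0.5288, -0.0603, 0.057]
ee_rot: [-0.0, 1.0, 0.02, -0.001]
contact_force: [-0.5, -0.4, -0.4]
width: 0.0855
gripper_force: 0.0
```

Call:
step_arm([
  {"dp": [0, 0, -0.1], "yaw": 0, "grip": 1},
  {"dp": [0, 0, 0], "yaw": 0, "grip": 1},
])

```text
clock: 8.65
position: [0.5271, -0.0601, 0.0367]
ee_rot: [-0.001, 1.0, 0.02, -0.003]
contact_force: [-0.4, -0.5, -0.4]
width: 0.085
gripper_force: 0.0
```

Call:
step_arm([
  {"dp": [0, -0.012, -0.06], "yaw": 0, "grip": 1},
  {"dp": [0, 0, 0], "yaw": 0, "grip": 1},
  {"dp": [0, 0, 0], "yaw": 0, "grip": 0.5},
  {"dp": [0, 0, 0], "yaw": 0, "grip": 0.5},
  {"dp": [0, 0, 0], "yaw": 0, "grip": 0.5},
], squeeze=40)

```text
clock: 9.28
position: [0.5283, -0.0636, 0.0288]
ee_rot: [0.0, 1.0, 0.02, 0.001]
contact_force: [-1.1, -0.0, 4.6]
width: 0.0548
gripper_force: 42.9
```

Call:
step_arm([
  {"dp": [0, 0, 0], "yaw": 0, "grip": 0.5},
  {"dp": [0, 0, 0], "yaw": 0, "grip": 0.5},
])

```text
clock: 9.52
position: [0.5283, -0.0636, 0.0288]
ee_rot: [0.0, 1.0, 0.02, 0.001]
contact_force: [-0.6, 0.2, 6.5]
width: 0.0544
gripper_force: 43.1
```

Call:
step_arm([
  {"dp": [0, 0, 0.1], "yaw": 0, "grip": 0.5},
  {"dp": [0, 0, 0.2], "yaw": 0, "grip": 0.5},
  {"dp": [0, 0, 0.2], "yaw": 0, "grip": 0.5},
  {"dp": [0, 0.1, 0.2], "yaw": 0.27, "grip": 0.5},
  {"dp": [0.03, 0.2, 0.1], "yaw": 0, "grip": 0.5},
])

```text
clock: 10.15
position: [0.5345, -0.0039, 0.1901]
ee_rot: [0.001, 0.999, 0.039, 0.002]
contact_force: [0.8, -0.4, -1.7]
width: 0.0548
gripper_force: 42.9
```

Call:
step_arm([
  {"dp": [0.04, 0.24, 0], "yaw": 0, "grip": 0.5},
  {"dp": [0.04, 0.24, 0], "yaw": 0, "grip": 0.5},
  {"dp": [0.04, 0.24, 0], "yaw": 0, "grip": 0.5},
  {"dp": [0.04, 0.24, 0], "yaw": 0, "grip": 0.5},
  {"dp": [0, 0.24, 0], "yaw": 0, "grip": 0.5},
])

```text
clock: 10.78
position: [0.5659, 0.2381, 0.1874]
ee_rot: [0.0, 0.999, 0.04, -0.0]
contact_force: [0.3, -0.5, 0.3]
width: 0.0548
gripper_force: 42.8
```

Call:
step_arm([
  {"dp": [0, 0, -0.1], "yaw": 0, "grip": 0.5},
  {"dp": [0, 0, 0], "yaw": 0, "grip": 0.5},
])

```text
clock: 11.02
position: [0.564, 0.2367, 0.1659]
ee_rot: [0.001, 0.999, 0.041, -0.002]
contact_force: [-0.3, 0.1, -0.8]
width: 0.055
gripper_force: 42.9
```

```bash
python3 - <<'E'
from h import *
s=manip.get_state();c=cams.get_calibration("wrist");im=cams.get_image("wrist");np.save("w4.npy",c,allow_pickle=True)
cv2.imwrite("pics/w4.png",im);sc=cams.get_image("scene");cv2.imwrite("pics/s4.png",sc)
cv2.imwrite("pics/c4.png",np.hstack([cv2.resize(im,(400,300)),cv2.resize(sc[80:260,210:450],(400,300))]))
print(s["clock"],s["position"],s["ee_rot"],s["width"])
E
```

```text
11.025 [0.56399468 0.23674343 0.16589184] [ 7.21448460e-04  9.99165185e-01  4.07806886e-02 -2.31262440e-03] 0.05500430192481969
```

View pics/c4.png

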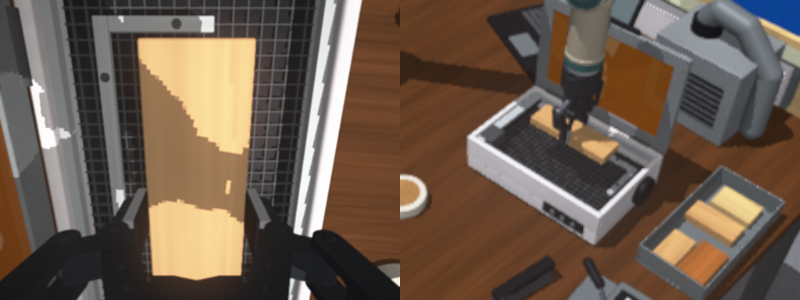

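The wrist view (half-scale) shows the held blank over the well. The L of the stops is at upper left, its inner corner near (110,33) and the long stop's inner edge running to (121,190). Measuring both.

```bash
python3 - <<'E'
from h import *
c=np.load("w4.npy",allow_pickle=True).item();im=cv2.imread("pics/w4.png")
g=cv2.cvtColor(im,cv2.COLOR_BGR2GRAY).astype(float)
# inner edge of long stop by rows; of short stop by columns
L=[(120+3*0+np.argmin(np.diff(cv2.GaussianBlur(g,(5,5),0)[r,125:170]))+5,r) for r in range(60,230,10)]
S=[(u,20+np.argmin(np.diff(cv2.GaussianBlur(g,(5,5),0)[20:60,u]))) for u in range(160,260,10)]
print(L,S)
for q in((141,42),(155,243)):print(onz(c,*q,.060))
P=np.array([onz(c,u*1.28,v*1.28,.155) for u,v in((138,39),(255,38),(241,276),(152,276))]);m=(P[0]+P[1]-P[2]-P[3])/2
print(P.mean(0),np.hypot(*m[:2]),np.arctan2(m[1],m[0]))
E
```

```text
[(np.int64(143), 60), (np.int64(143), 70), (np.int64(144), 80), (np.int64(145), 90), (np.int64(146), 100), (np.int64(147), 110), (np.int64(148), 120), (np.int64(149), 130), (np.int64(150), 140), (np.int64(151), 150), (np.int64(152), 160), (np.int64(153), 170), (np.int64(154), 180), (np.int64(155), 190), (np.int64(156), 200), (np.int64(156), 210), (np.int64(157), 220)] [(160, np.int64(41)), (170, np.int64(40)), (180, np.int64(41)), (190, np.int64(40)), (200, np.int64(40)), (210, np.int64(40)), (220, np.int64(40)), (230, np.int64(40)), (240, np.int64(40)), (250, np.int64(40))]
[0.66288899 0.31393515 0.06      ]
[0.52295525 0.30639293 0.06      ]
[0.58539612 0.23793936 0.155     ] 0.13881007889551197 0.08135782978968445
```

```bash
python3 - <<'E'
from h import *
c=np.load("w4.npy",allow_pickle=True).item()
a,b=onz(c,143.2,65,.06),onz(c,157.2,220,.06);print(a,b,np.arctan2(*(a-b)[1::-1]))
e=onz(c,160,41,.06),onz(c,250,40.3,.06);print(e,np.arctan2(*(e[0]-e[1])[1::-1])-np.pi/2)
P=[onz(c,u*1.28,v*1.28,.155) for u,v in((138,39),(255,38))];print(P,np.linalg.norm(P[0]-P[1]))
E
```

```text
[0.64940004 0.31282337 0.06      ] [0.54207773 0.30459388 0.06      ] 0.07653033960397129
(array([0.66443745, 0.30200079, 0.06      ]), array([0.66943172, 0.24554045, 0.06      ])) 0.08822662068880183
[array([0.65213826, 0.27086021, 0.155     ]), array([0.65700492, 0.21629934, 0.155     ])] 0.05477748515611069
```

Call:
step_arm([
  {"dp": [0, 0, -0.15], "yaw": 0, "grip": 0.5},
  {"dp": [0, 0, -0.15], "yaw": 0, "grip": 0.5},
  {"dp": [0, 0, -0.08], "yaw": 0, "grip": 0.5},
  {"dp": [0, 0, 0], "yaw": 0, "grip": 0.5},
])

```text
clock: 11.62
position: [0.5654, 0.236, 0.0913]
ee_rot: [0.0, 0.999, 0.04, -0.001]
contact_force: [0.1, -0.5, -1.0]
width: 0.0547
gripper_force: 42.8
```

Call:
step_arm([
  {"dp": [0, 0, -0.015], "yaw": 0, "grip": 0.5},
  {"dp": [0, 0, 0], "yaw": 0, "grip": 0.5},
])

```text
clock: 11.88
position: [0.5663, 0.2367, 0.0898]
ee_rot: [-0.0, 0.999, 0.04, 0.001]
contact_force: [0.1, 0.2, -1.5]
width: 0.0549
gripper_force: 42.8
```

Call:
step_arm([
  {"dp": [0, 0, -0.025], "yaw": 0, "grip": 0.5},
  {"dp": [0, 0, 0], "yaw": 0, "grip": 0.5},
])

```text
clock: 12.12
position: [0.5654, 0.2365, 0.0837]
ee_rot: [0.0, 0.999, 0.04, -0.0]
contact_force: [-0.3, 0.9, -2.0]
width: 0.0547
gripper_force: 42.8
```

Call:
step_arm([
  {"dp": [0, 0, -0.015], "yaw": 0, "grip": 0.5},
  {"dp": [0, 0, 0], "yaw": 0, "grip": 0.5},
])

```text
clock: 12.38
position: [0.5659, 0.2367, 0.0809]
ee_rot: [-0.0, 0.999, 0.04, 0.0]
contact_force: [0.7, 0.4, -0.4]
width: 0.0546
gripper_force: 42.9
```

Call:
step_arm([
  {"dp": [0.025, 0.002, 0], "yaw": 0, "grip": 0.5},
  {"dp": [0.025, 0.002, 0], "yaw": 0, "grip": 0.5},
  {"dp": [0, 0, 0], "yaw": 0, "grip": 0.5},
])

```text
clock: 12.75
position: [0.5767, 0.2374, 0.0808]
ee_rot: [-0.0, 0.999, 0.04, 0.001]
contact_force: [1.3, -0.3, -0.0]
width: 0.0548
gripper_force: 42.9
```

Call:
step_arm([
  {"dp": [0.015, 0.001, 0], "yaw": 0, "grip": 0.5},
  {"dp": [0, 0, 0], "yaw": 0, "grip": 0.5},
])

```text
clock: 13.0
position: [0.5779, 0.2375, 0.0809]
ee_rot: [0.0, 0.999, 0.04, -0.001]
contact_force: [-3.8, -0.7, 2.9]
width: 0.0551
gripper_force: 43.2
```

Call:
step_arm([
  {"dp": [0.015, 0.001, 0], "yaw": 0, "grip": 0.5},
  {"dp": [0, 0, 0], "yaw": 0, "grip": 0.5},
])

```text
clock: 13.25
position: [0.578, 0.2375, 0.0808]
ee_rot: [0.0, 0.999, 0.04, -0.004]
contact_force: [-9.1, -1.2, 6.3]
width: 0.055
gripper_force: 43.7
```

Call:
step_arm([
  {"dp": [-0.02, 0, 0], "yaw": 0, "grip": 0.78},
  {"dp": [0, 0, 0], "yaw": 0, "grip": 0.78},
  {"dp": [0, 0, 0.15], "yaw": 0, "grip": 0.78},
  {"dp": [0, 0, 0.2], "yaw": 0, "grip": 0.5},
  {"dp": [0.02, -0.2, 0.05], "yaw": 0, "grip": 0},
])

```text
clock: 13.88
position: [0.5844, 0.1998, 0.164]
ee_rot: [-0.001, 0.999, 0.042, 0.004]
contact_force: [0.5, -0.8, 0.0]
width: 0.031
gripper_force: 0.0
```

Call:
step_arm([
  {"dp": [0, -0.12, 0], "yaw": 0, "grip": 0},
  {"dp": [0, 0, 0], "yaw": 0, "grip": 0},
  {"dp": [0, 0, 0], "yaw": 0, "grip": 0},
])

```text
clock: 14.25
position: [0.5821, 0.1743, 0.1608]
ee_rot: [-0.0, 0.999, 0.04, 0.0]
contact_force: [0.7, 0.6, -0.2]
width: 0.0002
gripper_force: 0.0
```

```bash
python3 - <<'E'
from h import *
s=manip.get_state();c=cams.get_calibration("wrist");im=cams.get_image("wrist");np.save("w5.npy",c,allow_pickle=True)
cv2.imwrite("pics/w5.png",im)
print(s["clock"],s["position"],s["ee_rot"],s["width"])
E
```

```text
14.25 [0.58209163 0.17426894 0.16075034] [-2.96290742e-04  9.99201460e-01  3.99535009e-02  2.70126914e-04] 0.00018890839677848133
```

View pics/w5.png

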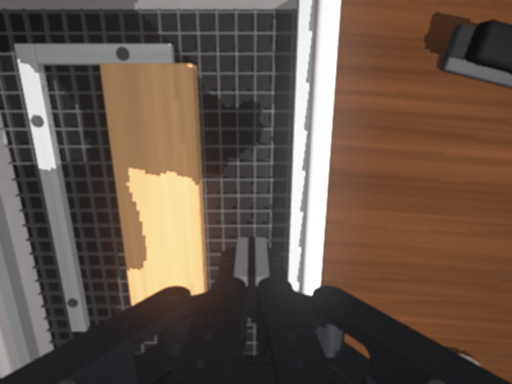

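The blank rests on the bed against the short stop (edge at row 65) and the shut fingers are clear in front of it. I'll lower them and push it toward the long stop.

Call:
step_arm([
  {"dp": [0, 0, -0.19], "yaw": 0, "grip": 0},
  {"dp": [0, 0, -0.19], "yaw": 0, "grip": 0},
  {"dp": [0, 0, 0], "yaw": 0, "grip": 0},
  {"dp": [-0.005, 0.06, 0], "yaw": 0, "grip": 0},
  {"dp": [-0.003, 0.03, 0], "yaw": 0, "grip": 0},
])

```text
clock: 14.92
position: [0.5814, 0.1934, 0.0867]
ee_rot: [-0.0, 0.999, 0.041, 0.002]
contact_force: [0.4, 0.5, 0.6]
width: 0.0002
gripper_force: 0.0
```

Call:
step_arm([
  {"dp": [-0.003, 0.03, 0], "yaw": 0, "grip": 0},
  {"dp": [-0.003, 0.03, 0], "yaw": 0, "grip": 0},
  {"dp": [-0.003, 0.03, 0], "yaw": 0, "grip": 0},
  {"dp": [-0.003, 0.03, 0], "yaw": 0, "grip": 0},
  {"dp": [0, 0, 0], "yaw": 0, "grip": 0},
])

```text
clock: 15.55
position: [0.5786, 0.2159, 0.086]
ee_rot: [0.0, 0.999, 0.04, 0.001]
contact_force: [0.9, -1.4, 4.4]
width: -0.0001
gripper_force: 2.0
```

Call:
step_arm([
  {"dp": [-0.003, 0.03, 0], "yaw": 0, "grip": 0},
  {"dp": [-0.003, 0.03, 0], "yaw": 0, "grip": 0},
  {"dp": [-0.002, 0.02, 0], "yaw": 0, "grip": 0},
  {"dp": [0, 0, 0], "yaw": 0, "grip": 0},
])

```text
clock: 16.05
position: [0.5768, 0.2317, 0.0858]
ee_rot: [0.0, 0.999, 0.04, 0.001]
contact_force: [-0.3, -2.9, 5.1]
width: -0.0001
gripper_force: 2.4
```

Call:
step_arm([
  {"dp": [-0.002, 0.015, 0], "yaw": 0, "grip": 0},
  {"dp": [0, 0, 0], "yaw": 0, "grip": 0},
])

```text
clock: 16.3
position: [0.5765, 0.2346, 0.0858]
ee_rot: [0.0, 0.999, 0.04, 0.001]
contact_force: [-0.5, -3.4, 6.6]
width: 0.0001
gripper_force: 2.6
```

Call:
step_arm([
  {"dp": [-0.002, 0.015, 0], "yaw": 0, "grip": 0},
  {"dp": [0, 0, 0], "yaw": 0, "grip": 0},
])

```text
clock: 16.55
position: [0.5761, 0.2375, 0.0858]
ee_rot: [0.0, 0.999, 0.04, 0.001]
contact_force: [0.0, -2.7, 5.6]
width: -0.0004
gripper_force: 2.6
```

Call:
step_arm([
  {"dp": [0, 0.015, 0], "yaw": 0, "grip": 0},
  {"dp": [0, 0, 0], "yaw": 0, "grip": 0},
])

```text
clock: 16.8
position: [0.5763, 0.2403, 0.0858]
ee_rot: [0.001, 0.999, 0.04, 0.001]
contact_force: [1.3, -3.8, 5.7]
width: -0.0001
gripper_force: 3.0
```

Call:
step_arm([
  {"dp": [0, 0.015, 0], "yaw": 0, "grip": 0},
  {"dp": [0, 0, 0], "yaw": 0, "grip": 0},
])

```text
clock: 17.05
position: [0.5764, 0.2411, 0.0859]
ee_rot: [0.003, 0.999, 0.041, 0.001]
contact_force: [2.3, -10.5, 7.0]
width: 0.0002
gripper_force: 5.9
```

```bash
python3 - <<'E'
from h import *
s=manip.get_state();c=cams.get_calibration("wrist");im=cams.get_image("wrist");np.save("w6.npy",c,allow_pickle=True)
cv2.imwrite("pics/w6.png",im)
print(s["clock"],s["position"],s["contact_force"])
E
```

```text
17.05 [0.57640878 0.24109151 0.08588924] [  2.29004349 -10.52216687   7.0269399 ]
```

View pics/w6.png

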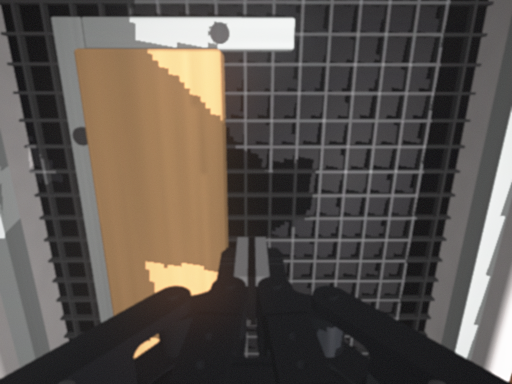

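The blank touches both stops (end at row 49 against the short stop), and the force jumped to 10 N. I'll back off, then give the far end a confirming push toward +x.

Call:
step_arm([
  {"dp": [0, -0.08, 0], "yaw": 0, "grip": 0},
  {"dp": [0, 0, 0.15], "yaw": 0, "grip": 0},
  {"dp": [0, 0, 0.15], "yaw": 0, "grip": 0},
  {"dp": [-0.15, 0.045, 0], "yaw": 0, "grip": 0},
  {"dp": [-0.15, 0.045, 0], "yaw": 0, "grip": 0},
])

```text
clock: 17.73
position: [0.5143, 0.246, 0.1447]
ee_rot: [-0.001, 0.999, 0.039, -0.0]
contact_force: [-0.6, -1.0, 0.1]
width: 0.0003
gripper_force: 0.0
```

Call:
step_arm([
  {"dp": [-0.15, 0.045, 0], "yaw": 0, "grip": 0},
  {"dp": [-0.12, 0.045, 0], "yaw": 0, "grip": 0},
  {"dp": [0, 0, 0], "yaw": 0, "grip": 0},
])

```text
clock: 18.1
position: [0.4593, 0.2643, 0.1447]
ee_rot: [-0.0, 0.999, 0.041, -0.001]
contact_force: [0.1, -0.3, 0.1]
width: -0.0002
gripper_force: 0.0
```

```bash
python3 - <<'E'
from h import *
s=manip.get_state();c=cams.get_calibration("wrist");im=cams.get_image("wrist");np.save("w7.npy",c,allow_pickle=True)
cv2.imwrite("pics/w7.png",im);print(s["clock"],s["position"])
hsv=cv2.cvtColor(im,cv2.COLOR_BGR2HSV);m=cv2.inRange(hsv,(10,90,90),(28,255,255))
m[:,:60]=0;m[:,330:]=0;m[300:]=0
ct=max(cv2.findContours(m,0,2)[0],key=cv2.contourArea);r=cv2.minAreaRect(ct);b=cv2.boxPoints(r);print(b.tolist())
for p in b:print(np.round(onz(c,*p,.07),4))
d=cams.get_image("side");cv2.imwrite("pics/d7.png",d)
E
```

```text
18.1 [0.45930306 0.26428091 0.1446594 ]
[[184.99996948242188, 173.99996948242188], [184.99996948242188, 0.0], [291.9999694824219, 0.0], [291.9999694824219, 173.99996948242188]]
[0.4833 0.3065 0.07  ]
[0.5776 0.3084 0.07  ]
[0.5822 0.2524 0.07  ]
[0.4886 0.2412 0.07  ]
```

Call:
step_arm([
  {"dp": [0, 0, -0.15], "yaw": 0, "grip": 0},
  {"dp": [0, 0, -0.15], "yaw": 0, "grip": 0},
  {"dp": [0, 0, 0], "yaw": 0, "grip": 0},
  {"dp": [0.04, 0.003, 0], "yaw": 0, "grip": 0},
  {"dp": [0, 0, 0], "yaw": 0, "grip": 0},
])

```text
clock: 18.82
position: [0.4718, 0.2649, 0.0862]
ee_rot: [-0.001, 0.999, 0.04, 0.002]
contact_force: [0.3, 0.4, 0.5]
width: 0.0001
gripper_force: 0.0
```

Call:
step_arm([
  {"dp": [0.02, 0.002, 0], "yaw": 0, "grip": 0},
  {"dp": [0.01, 0.001, 0], "yaw": 0, "grip": 0},
])

```text
clock: 19.08
position: [0.4755, 0.2651, 0.0854]
ee_rot: [-0.0, 0.999, 0.04, 0.0]
contact_force: [-1.5, -0.3, 0.6]
width: 0.0002
gripper_force: 0.6
```

Call:
step_arm([
  {"dp": [0.015, 0.001, 0], "yaw": 0, "grip": 0},
  {"dp": [0, 0, 0], "yaw": 0, "grip": 0},
])

```text
clock: 19.32
position: [0.4756, 0.2649, 0.0847]
ee_rot: [0.0, 0.999, 0.04, -0.003]
contact_force: [-5.9, -0.5, 4.3]
width: 0.0001
gripper_force: 2.9
```

Contact is firm with no displacement, so it is snug. Back off, rise, and locate the lid.

Call:
step_arm([
  {"dp": [-0.05, 0, 0], "yaw": 0, "grip": 0},
  {"dp": [0, 0, 0.2], "yaw": 0, "grip": 0},
  {"dp": [0, -0.1, 0.25], "yaw": 0, "grip": 0},
  {"dp": [0.1, -0.2, 0.25], "yaw": 0, "grip": 0},
  {"dp": [0.1, 0, 0.2], "yaw": 0, "grip": 0},
])

```text
clock: 19.95
position: [0.5073, 0.206, 0.2638]
ee_rot: [0.0, 0.999, 0.039, 0.001]
contact_force: [1.3, 0.9, 0.3]
width: -0.0001
gripper_force: 0.0
```

Call:
step_arm([
  {"dp": [0, 0, 0], "yaw": 0, "grip": 0},
])

```text
clock: 20.08
position: [0.5103, 0.208, 0.2652]
ee_rot: [-0.001, 0.999, 0.04, 0.005]
contact_force: [0.0, -0.3, 0.2]
width: -0.0
gripper_force: 0.0
```

```bash
python3 - <<'E'
from h import *
c=cams.get_calibration("scene");d=cams.get_calibration("side")
A=tri(c,(295.7,78.1),d,(205,188.9));B=tri(c,(385.3,116.5),d,(96.9,137.8));print(A,B)
s=manip.get_state();w=cams.get_calibration("wrist");im=cams.get_image("wrist");np.save("w8.npy",w,allow_pickle=True)
cv2.imwrite("pics/w8.png",im);print(s["clock"],s["position"],s["contact_force"])
S=cams.get_image("side")
cv2.imwrite("pics/side8.png",S)
cv2.imwrite("pics/c8.png",np.hstack([cv2.resize(im,(400,300)),cv2.resize(S[100:280,60:300],(400,300))]))
for p in([.487,.30],[.668,.315]):print(proj(w,[*p,.07]))
E
```

```text
(array([0.36581893, 0.34416728, 0.32049539]), np.float64(0.005121294344956326)) (array([0.70363184, 0.38245499, 0.32669257]), np.float64(0.003781629975583254))
20.075 [0.51031432 0.20803457 0.26517082] [ 0.04249164 -0.30044925  0.16691156]
(np.float64(158.26070425956266), np.float64(187.97978473989016))
(np.float64(139.4877179453134), np.float64(-18.405407057918723))
```

View pics/c8.png

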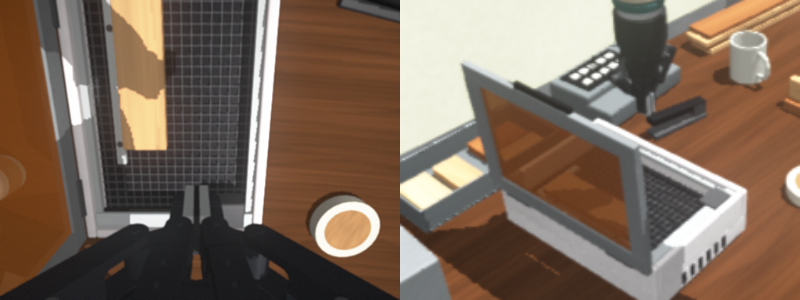

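The blank lies flush along the long stop (left picture, edge x≈118). The lid is upright, its free edge near y=0.363, z=0.324. Next I go over it and behind it.

Call:
step_arm([
  {"dp": [0.03, 0, 0.22], "yaw": 0, "grip": 0},
  {"dp": [0.03, 0, 0.22], "yaw": 0, "grip": 0},
  {"dp": [0.03, 0, 0.22], "yaw": 0, "grip": 0},
  {"dp": [0, 0, 0], "yaw": 0, "grip": 0},
])

```text
clock: 20.68
position: [0.5257, 0.2086, 0.3952]
ee_rot: [-0.0, 0.999, 0.04, 0.002]
contact_force: [0.0, 0.2, -0.3]
width: -0.0001
gripper_force: 0.0
```

Call:
step_arm([
  {"dp": [0, 0.25, 0], "yaw": 0, "grip": 0},
  {"dp": [0, 0.25, 0], "yaw": 0, "grip": 0},
  {"dp": [0, 0.25, 0], "yaw": 0, "grip": 0},
  {"dp": [0, 0.25, 0], "yaw": 0, "grip": 0},
  {"dp": [0, 0, 0], "yaw": 0, "grip": 0},
])

```text
clock: 21.3
position: [0.5233, 0.4113, 0.3889]
ee_rot: [0.001, 0.999, 0.043, -0.003]
contact_force: [0.3, -0.6, -0.2]
width: 0.0
gripper_force: 0.0
```

Call:
step_arm([
  {"dp": [0.02, 0, -0.18], "yaw": 0, "grip": 0},
  {"dp": [0.02, 0, -0.17], "yaw": 0, "grip": 0},
  {"dp": [0, 0, 0], "yaw": 0, "grip": 0},
  {"dp": [0, -0.1, 0], "yaw": 0, "grip": 0},
  {"dp": [0, -0.08, 0], "yaw": 0, "grip": 0},
])

```text
clock: 21.92
position: [0.5337, 0.3716, 0.3256]
ee_rot: [-0.002, 0.999, 0.04, 0.002]
contact_force: [2.2, 4.9, 0.2]
width: -0.0002
gripper_force: 1.8
```

Call:
step_arm([
  {"dp": [0.004, -0.05, 0], "yaw": 0, "grip": 0},
  {"dp": [0.004, -0.05, 0], "yaw": 0, "grip": 0},
  {"dp": [0, 0, 0], "yaw": 0, "grip": 0},
])

```text
clock: 22.3
position: [0.5345, 0.3503, 0.3239]
ee_rot: [0.001, 0.999, 0.04, -0.0]
contact_force: [-0.2, 0.0, -0.4]
width: -0.0001
gripper_force: 0.0
```

Call:
step_arm([
  {"dp": [0.01, -0.12, -0.035], "yaw": 0, "grip": 0},
  {"dp": [0.01, -0.12, -0.035], "yaw": 0, "grip": 0},
  {"dp": [0.007, -0.092, -0.038], "yaw": 0, "grip": 0},
  {"dp": [0.007, -0.092, -0.038], "yaw": 0, "grip": 0},
])

```text
clock: 22.8
position: [0.5411, 0.2667, 0.2936]
ee_rot: [-0.0, 0.999, 0.04, -0.0]
contact_force: [-0.0, 4.3, 0.5]
width: -0.0003
gripper_force: 1.3
```

Call:
step_arm([
  {"dp": [0.007, -0.082, -0.057], "yaw": 0, "grip": 0},
  {"dp": [0.007, -0.082, -0.057], "yaw": 0, "grip": 0},
  {"dp": [0.005, -0.068, -0.072], "yaw": 0, "grip": 0},
  {"dp": [0.005, -0.068, -0.072], "yaw": 0, "grip": 0},
])

```text
clock: 23.3
position: [0.5461, 0.2061, 0.2415]
ee_rot: [0.0, 0.999, 0.04, -0.0]
contact_force: [0.7, 2.3, 1.0]
width: -0.0
gripper_force: 1.0
```

Call:
step_arm([
  {"dp": [0.004, -0.052, -0.085], "yaw": 0, "grip": 0},
  {"dp": [0.004, -0.052, -0.085], "yaw": 0, "grip": 0},
  {"dp": [0.003, -0.037, -0.092], "yaw": 0, "grip": 0},
])

```text
clock: 23.68
position: [0.5484, 0.1775, 0.189]
ee_rot: [0.001, 0.999, 0.04, -0.0]
contact_force: [0.6, -0.4, 1.1]
width: -0.0003
gripper_force: 0.8
```

Following the lid well. Now the last stretch down.

Call:
step_arm([
  {"dp": [0.003, -0.037, -0.09], "yaw": 0, "grip": 0},
  {"dp": [0.001, -0.02, -0.09], "yaw": 0, "grip": 0},
  {"dp": [0, -0.01, -0.05], "yaw": 0, "grip": 0},
  {"dp": [0, 0, 0], "yaw": 0, "grip": 0},
])

```text
clock: 24.18
position: [0.5484, 0.1649, 0.143]
ee_rot: [0.0, 0.999, 0.04, -0.001]
contact_force: [-0.4, 0.4, 0.2]
width: -0.0002
gripper_force: 0.0
```

Call:
step_arm([
  {"dp": [0, 0, -0.03], "yaw": 0, "grip": 0},
  {"dp": [0, 0, 0], "yaw": 0, "grip": 0},
])

```text
clock: 24.42
position: [0.5492, 0.1655, 0.1382]
ee_rot: [0.0, 0.999, 0.04, 0.0]
contact_force: [-0.5, 0.3, -0.2]
width: 0.0001
gripper_force: 0.0
```

Call:
step_arm([
  {"dp": [0, 0, -0.025], "yaw": 0, "grip": 0},
  {"dp": [0, 0, 0], "yaw": 0, "grip": 0},
])

```text
clock: 24.68
position: [0.5491, 0.1656, 0.133]
ee_rot: [-0.0, 0.999, 0.04, -0.0]
contact_force: [0.3, -1.3, -0.2]
width: 0.0001
gripper_force: 0.0
```

Call:
step_arm([
  {"dp": [0, 0, -0.02], "yaw": 0, "grip": 0},
  {"dp": [0, 0, 0], "yaw": 0, "grip": 0},
])

```text
clock: 24.92
position: [0.5493, 0.1657, 0.1319]
ee_rot: [-0.0, 0.999, 0.04, 0.001]
contact_force: [-3.7, -0.9, 15.4]
width: 0.0002
gripper_force: 7.7
```

Call:
step_arm([
  {"dp": [0, 0, -0.01], "yaw": 0, "grip": 0},
  {"dp": [0, 0, 0], "yaw": 0, "grip": 0},
  {"dp": [0, 0, 0.1], "yaw": 0, "grip": 0},
  {"dp": [0, 0, 0.2], "yaw": 0, "grip": 0},
  {"dp": [0, 0, 0.2], "yaw": 0, "grip": 0},
])

```text
clock: 25.55
position: [0.5488, 0.1656, 0.228]
ee_rot: [-0.0, 0.999, 0.04, -0.0]
contact_force: [0.4, 0.5, -0.3]
width: -0.0
gripper_force: 0.0
```

Call:
step_arm([
  {"dp": [0, 0, 0], "yaw": 0, "grip": 0},
  {"dp": [0, 0, 0], "yaw": 0, "grip": 0},
])

```text
clock: 25.8
position: [0.5485, 0.1655, 0.2266]
ee_rot: [0.0, 0.999, 0.04, -0.001]
contact_force: [-0.4, -0.1, -0.5]
width: 0.0002
gripper_force: 0.0
```

```bash
python3 - <<'E'
from h import *
s=manip.get_state();print(s["clock"],s["position"],s["contact_force"])
print(ticket.sign_off())
E
```

```text
25.8 [0.54853662 0.16551424 0.22656386] [-0.36114865 -0.09398838 -0.54107868]
the job is handed in; nothing more can be done
None
```

I laid the longest blank flat on the desk, pushed it home against both stops on the bed, shut the lid down to a hard stop and handed the job in at 25.8 s; the sign-off returned no verdict, and I took no picture after closing the lid.

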